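# Release and lift the spent slide cassette from the analyser

## Task

The orange slide cassette in the small bench analyser is spent: pull the analyser's bottom-hinged front door all the way down by its blue tab, pinch the orange cassette's two white side catches fully together and lift it straight out of its bay. Finish while still holding it by the squeezed catches, upright and still, with its underside well clear above the bay (5 cm or more); nothing is put down. Leave the door down, the blue cassette seated, and the other things on the bench where they are.

Things in the scene. Friction and masses are not known exactly. Their poses are not given: they have to be found in the camera images.
- analyser: Cream bench-top slide analyser, fixed. Origin on the table midway between its two bays; door at -x, y along the bays, z up. Bay centres at x = 0, y = +70 and -70 mm; which cassette is in which varies. Bay floor 30, rim 75 mm above the table (rim x = -50 to 31 mm, y = -155 to 155); behind it a deck 95 mm high (to x = 90) and a housing 130 mm high (to x = 190).
- door (a joint): Angle of the door, rad: 0 closed, grows as it swings down to the analyser's -x, stop at 1.5 (flat). Starts 0 to 0.25. Stiff hinge: stays where left, 3 to 5 N at the tab moves it. A cream panel 300 mm wide, 150 mm above the table at its top when closed; there a smoked clear hood, 6 mm thick, reaches 60 mm back over the bays and bars the catches.
- hinge (a point): Middle of the door's hinge line, 40 mm above the table, at x = -56 mm of the analyser; the line runs along the analyser's y. When the door is down, the panel lies flat towards -x and the hood stands up on it, about 105 mm above the table, 104 to 110 mm from the hinge line.
- door_tab (a point): Centre of the back face of the blue pull tab (it faces the bays when closed, up when down), 4 mm behind and 127.5 mm above the hinge line when closed. The tab is a fin 80 mm wide, 10 mm thick, out of the door's top edge: 110 to 145 mm from the hinge line. Site x: normal, out of the back face; z: to the tab's free edge. Pinch it or hook it from behind with the finger tips.
- orange: Orange slide cassette, 60 (x) x 50 (y) x 100 mm high, some 0.2 to 0.5 kg; origin: centre of its underside, z up, its catches on its +y and -y sides. It stands on the bay floor, in a well with 1 mm clearance. The lower part is 50 mm high, ending 5 mm above the bay rim; above it a neck 50 x 30 mm. This is the one to take out.
- blue: Dark blue slide cassette, 60 (x) x 50 (y) x 100 mm high, some 0.2 to 0.5 kg; origin: centre of its underside, z up, its catches on its +y and -y sides. It stands on the bay floor, in a well with 1 mm clearance. The lower part is 50 mm high, ending 5 mm above the bay rim; above it a neck 50 x 30 mm. Same catches as the orange one. It stays seated.
- catches (a point): Midpoint between the orange cassette's two white ribbed catch pads, 76 mm above its underside; axes as the cassette's. Each pad is 28 mm wide (x), 40 mm high, its outer face 32 mm out along +y or -y (64 mm over both at rest, 48 squeezed fully). Springs: 5 N at first, 10 N fully in. Steel feet hook 4 mm under the bay rim until squeezed, so it cannot be lifted unsqueezed.
- orange_left (a joint): Travel of the orange cassette's +y catch, m: 0 at rest, 0.008 fully pressed in (towards the cassette's middle); free of the rim from about 0.005.
- orange_right (a joint): The same for the -y catch of the orange cassette.
- tip_box: Pipette tip box, clear with green lid, 77 x 112 x 52 mm, loose, on top of the analyser's housing; origin under its centre. Leave alone.
- tube_rack: White rack of capped tubes, 70 x 160 x 89 mm, loose; origin under its centre. Leave alone.
- spray: Light blue spray can, 64 mm diameter, 200 mm high, loose; origin under its centre. Leave alone.
- reagent: Amber jar, 60 mm diameter, 110 mm high, loose; origin under its centre. Leave alone.
- beaker: Clear open cup, 70 mm diameter, 80 mm high, loose; origin under its centre. Leave alone.
There are look-alikes about, which are no part of the job. What is shaped like the blue but pink or yellow is not meant. Leave any pink look-alike of the orange alone.

How it is judged:
On the way, in this order (a step that is already met when the one before it is completed fails the run):
1. the door is pulled all the way down while the orange cassette is still seated (value of joint door above 1.38 rad and distance of orange from where it was at the start of the episode below 0.008 m), for 0.2 s.
2. both catches of the orange cassette are pinched in while it is still seated (value of joint each of orange_left, orange_right above 0.005 m and distance of orange from where it was at the start of the episode below 0.008 m), for 0.1 s.
At the end, for the whole second after the job is handed in: Fingers hold the orange cassette, both catches in 5 mm or more, underside over 115 mm above the table (40 above the rim), upright within 0.25 rad, under 30 mm/s, touching no analyser, door, blue cassette or tip box; door over 1.35 rad; blue cassette within 8 mm of its start (height (world z) of orange above 0.115 m and angle between orange's own z axis and vertical below 0.25 rad and linear speed of orange below 0.03 m/s and value of joint each of orange_left, orange_right above 0.005 m and contact force between orange and the fingers above 5 N and contact force between orange and analyser below 0.3 N and contact force between orange and blue below 0.3 N and contact force between orange and tip_box below 0.3 N and value of joint door above 1.35 rad and distance of blue from where it was at the start of the episode below 0.008 m and angle between blue's own z axis and vertical below 0.08 rad); the arm keeps its last pose, push and grip.
It fails at once if the blue cassette is pulled out of its seat (distance of blue from where it was at the start of the episode above 0.02 m).
It fails at once if a bystander is disturbed (moved more than 30 mm) (distance of any of tip_box, tube_rack, spray, reagent, beaker from where it was at the start of the episode above 0.03 m).
It also fails if it takes over 51 s, if anything falls off the work surface, if the arm or the gripper's body presses on something with over 40 N, if the wrist force passes 120 N, or if a joint passes its speed limit or range.

## Robot

A 7-joint arm with a two-finger parallel gripper is mounted at the origin on the work surface. World frame = base frame: x ahead of the robot, y to its left, z up, the work surface at z = 0. Lengths are in m, angles in rad, forces in N, time in s.
With the tool pointing down it reaches from about 0.4 to 0.9 m from the base axis. Payload 5.5 kg.
Tool frame: the origin (TCP) lies midway between the tips of the shut fingers; the grasp point (between the pads) lies 19 mm behind it (manip.grip_depth is the distance from the TCP to the grasp point, in m); z points along the fingers, x is the direction in which the jaws open and shut, and the axes are right-handed (so a half turn about z gives the same grasp; the last joint's range is limited). The gripper opens to 92 mm and grips with 3 to 60 N. Pads are 19 mm wide; open, the fingers measure 130 mm over their backs; the gripper's body (75 mm by 190 mm) begins 47 mm behind the grasp point.
Start: joints at [1.395, 0.501, -0.427, 1.55, 0.221, 1.138, -0.21], TCP at [0.276, -0.588, 0.227] pointing down, gripper open.
Joint ranges: [-2.88, 2.88], [-0.31, 2.03], [-1.54, 1.56], [0.2, 2.42], [-1.41, 4.55], [0.19, 2.02], [-2.57, 2.57]. Speed limits (rad/s): [2.57, 2.57, 3.14, 3.14, 3.14, 3.14, 3.14].

## Interface

Orientations are given as a unit quaternion [x, y, z, w].
In Python, from bench import manip, effector, viewer gives the robot as it stands. Calls block until the motion is done:
- manip.move_pose(position, orientation): joint-space move of the TCP to a pose.
- manip.servo_line(position, ori=None, vel=0.15): straight line of the TCP; ori=None keeps the orientation; vel is the mean speed in m/s.
- manip.movej(angles): joint-space move.
- effector.open_jaws() and effector.close(f_grip=None): open the fingers fully, or close them until they stop; f_grip is the grip in N (None keeps the last).
- manip.sleep(seconds).
- manip.solve_ik(position, orientation): joint angles nearest the present ones, or None.
- viewer.get_image(name): name is "scene" or "top" or "wrist"; returns the picture (420x560x3 uint8, red, green, blue); there is no depth.
- viewer.get_calibration(name): a dict with "vfov" (degrees; the focal length in pixels is half the picture's height over the tangent of half this angle, whatever the lens; pixels are square), "cx", "cy" (the principal point, pixels), "dist_coeffs" ([k1, k2, p1, p2, k3] as OpenCV has them; the pictures are not rectified), "eye" and "attitude" of the camera in the world. Camera axes: x right, y down, z forward; pixel columns grow to the right and rows downward; lengths in m; the calibration is good to about 2 mm. A picture is of the moment at which its call begins: read the wrist's pose just before it. get_calibration takes no time and is no camera call; for the wrist camera it gives the pose at the moment of the call.
A pose or a line that the arm cannot do raises manip.PlanningError and nothing moves.
- manip.hand_in(): hands the job in, once; it reports no verdict.
Readings, each from a call of its own:
- manip.current_clock(): time.
- manip.current_q(): joint angles.
- manip.current_joint_velocities(): joint speeds.
- manip.current_tau(): joint torques, N m.
- manip.current_tool_pos(): TCP position.
- manip.current_tcp_rot(): TCP orientation.
- manip.current_force(): force on the tool from outside, world axes, zero at the start.
- manip.current_wrist_torque(): the same for the moment, N m.
- manip.current_finger_gap(): finger opening in m.
Only numpy, scipy, OpenCV 4.12 (cv2) and the standard library are available. Lean on these libraries where they do the work, as an engineer would, in place of code of your own. Each camera call takes 0.05 s, during which the arm holds its last target.

## Working session

There is one attempt and no reset: what is moved stays moved. The work goes in short steps, each a Python script; the robot and the scene stay as the last script left them, time stands still between calls to the robot, and variables do not carry over. Pictures are saved under pics/ and viewed, and the job is handed in when it is done.

```bash
ls; mkdir -p pics; cat > h.py <<'E'
import numpy as np, cv2
from bench import manip, effector, viewer
from scipy.spatial.transform import Rotation as R
def snap(cam,name):
    im=viewer.get_image(cam); cv2.imwrite(f'pics/{name}.png',im[:,:,::-1]); return im
E
python3 - <<'E'
from h import *
for c in ['scene','top','wrist']:
    print(c,viewer.get_calibration(c)); snap(c,c+'0')
print(manip.current_clock(),manip.current_tool_pos(),manip.current_tcp_rot(),manip.current_finger_gap())
E
```

```text
pics
scene {'vfov': 52.701736211434095, 'cx': 280.687133869794, 'cy': 212.6718041643372, 'dist_coeffs': array([-0.0904071,  0.       ,  0.       ,  0.       ,  0.       ]), 'eye': array([1.30790659, 0.24453776, 1.17058889]), 'attitude': array([ 0.55691903,  0.76757804, -0.25716873, -0.18582083])}
top {'vfov': 55.29678968337695, 'cx': 278.5136797800471, 'cy': 212.85591588644277, 'dist_coeffs': array([-0.1004172,  0.       ,  0.       ,  0.       ,  0.       ]), 'eye': array([0.49254386, 0.0166527 , 1.25218411]), 'attitude': array([ 0.7077727 , -0.70580412,  0.01782739, -0.02409431])}
wrist {'vfov': 69.73000799125786, 'cx': 282.51924123792855, 'cy': 209.4152392370518, 'dist_coeffs': array([-0.05967804,  0.        ,  0.        ,  0.        ,  0.        ]), 'eye': array([ 0.34063616, -0.55750498,  0.38362241]), 'attitude': array([ 0.83655301, -0.53151953, -0.07195048,  0.111755  ])}
0.15 [ 0.27590972 -0.58796418  0.22591957] [ 8.44072777e-01 -5.36228130e-01 -6.06401852e-04 -4.14860863e-04] 0.09147293083329684
```

View pics/scene0.png

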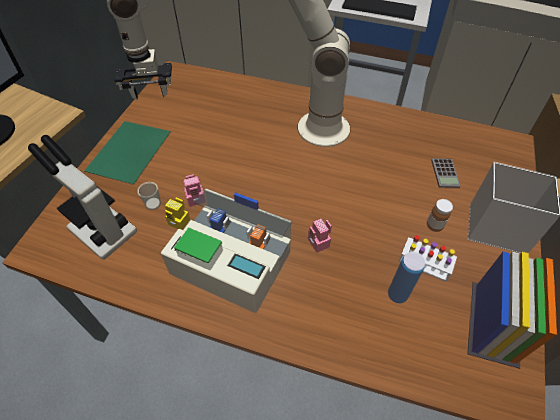

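View pics/top0.png

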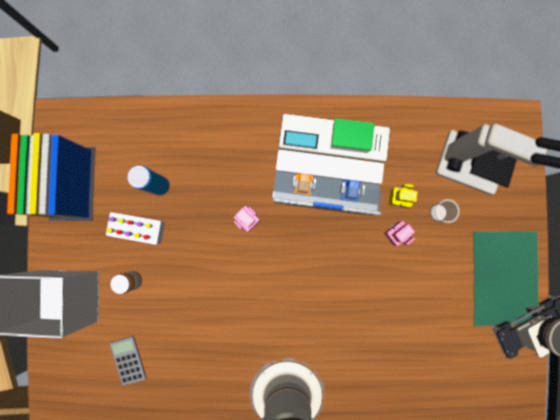

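View pics/wrist0.png

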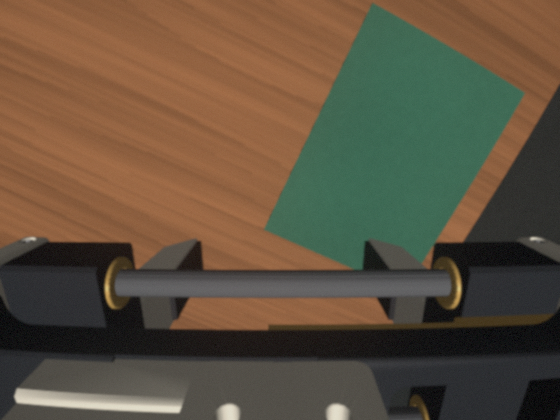

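The top view shows the analyser around (330,165), with its door facing the robot. Orange is at (303,182) in the left (+y) bay, blue at (352,188), and the blue tab at (328,207). The housing is at the back. I'll enlarge it for measuring.

```bash
python3 - <<'E'
import cv2
im=cv2.imread('pics/top0.png')[105:225,260:400]
cv2.imwrite('pics/top0c.png',cv2.resize(im,None,fx=5,fy=5,interpolation=cv2.INTER_CUBIC))
im=cv2.imread('pics/scene0.png')[170:310,150:310]
cv2.imwrite('pics/scene0c.png',cv2.resize(im,None,fx=4,fy=4,interpolation=cv2.INTER_CUBIC))
E
```

```text
(no output)
```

View pics/top0c.png

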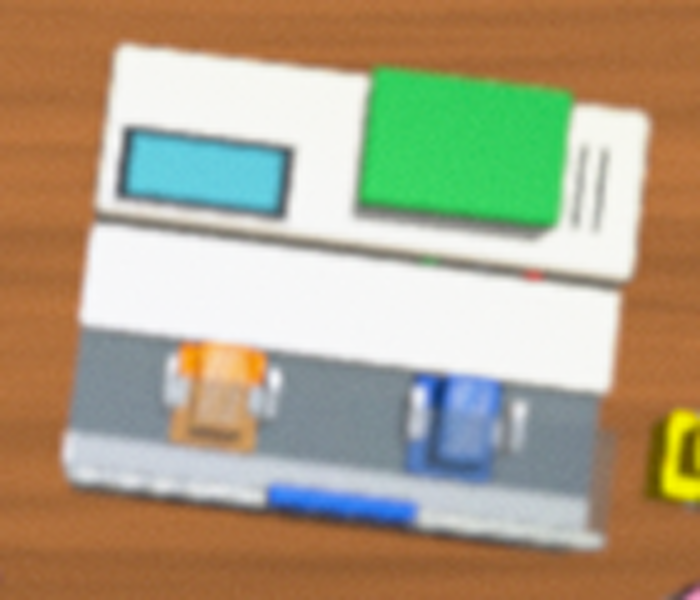

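View pics/scene0c.png

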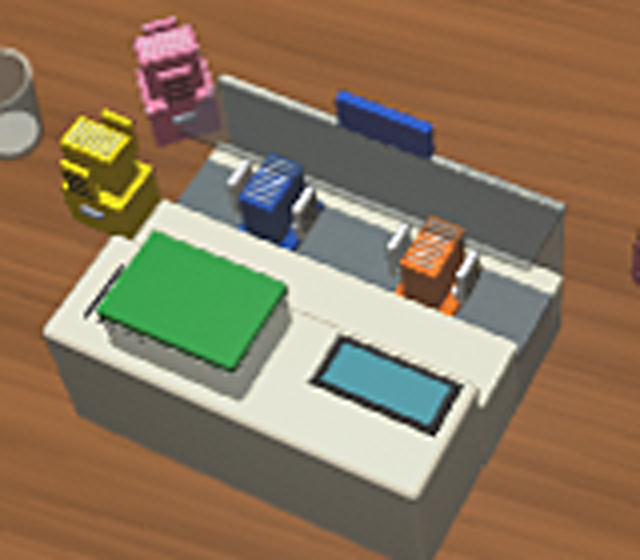

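Top crop: housing corners at (118,45), (650,112), (633,280), (97,212), and the deck's front edge at (78,325)-(610,390). I'll cast these onto their known heights. The tab is at (268–415, 485–520).

```bash
cat >> h.py <<'E'
def ray(cam,px,cal=None):
    c=cal or viewer.get_calibration(cam); f=210/np.tan(np.radians(c['vfov'])/2)
    K=np.array([[f,0,c['cx']],[0,f,c['cy']],[0,0,1]])
    u=cv2.undistortPoints(np.array(px,float).reshape(-1,1,2),K,c['dist_coeffs']).reshape(-1,2)
    d=R.from_quat(c['attitude']).apply(np.c_[u,np.ones(len(u))]); return c['eye'],d
def plane(cam,px,z,cal=None):
    e,d=ray(cam,px,cal); return e+d*((z-e[2])/d[:,2])[:,None]
def rigid(A,W): # analyser xy -> world xy
    ca,cw=A.mean(0),W.mean(0); a=A-ca; w=W-cw
    th=np.arctan2((a[:,0]*w[:,1]-a[:,1]*w[:,0]).sum(),(a*w).sum())
    Rm=np.array([[np.cos(th),-np.sin(th)],[np.sin(th),np.cos(th)]])
    t=cw-Rm@ca; return th,t,(A@Rm.T+t)-W
E
python3 - <<'E'
from h import *
def T(p,s,o): return (np.array(p,float)+.5)/s-.5+np.array(o)
h=plane('top',T([(118,45),(650,112),(633,280),(97,212)],5,(260,105)),.13)
d=plane('top',T([(78,325),(610,390)],5,(260,105)),.095)
A=np.array([[190,155],[190,-155],[90,-155],[90,155],[31,155],[31,-155]])/1e3
W=np.r_[h,d][:,:2]; th,t,r=rigid(A,W); print('top',th,t,(r*1e3).round(1).tolist())
# scene: housing corners
h=plane('scene',T([(45,333),(412,495),(470,390)],4,(150,170)),.13)
A2=A[[1,0,3]]; th,t,r=rigid(A2,h[:,:2]); print('scene',th,t,(r*1e3).round(1).tolist())
# tab free edge centre by two views
e1,d1=ray('top',T([(268,487),(416,502)],5,(260,105)))
e2,d2=ray('scene',T([(433,130),(338,93)],4,(150,170)))
for a,b in zip(d1,d2):
    s=np.linalg.lstsq(np.c_[a,-b],e2-e1,rcond=None)[0]; print(e1+s[0]*a,e2+s[1]*b)
E
```

```text
top -0.12184088867896578 [ 0.63779011 -0.11528274] [[1.3, 1.3], [0.7, -0.8], [-0.6, -0.8], [-0.5, 1.7], [-0.1, -2.3], [-0.8, 0.8]]
scene -0.13364359653903685 [ 0.64146293 -0.11325154] [[0.4, -7.8], [4.9, 2.5], [-5.4, 5.3]]
[ 0.58531908 -0.06649813  0.18329659] [ 0.58471124 -0.06437968  0.18307903]
[ 0.5771393  -0.14517271  0.18774936] [ 0.57659161 -0.14331297  0.18742309]
```

Analyser yaw is about -0.122, origin (0.638, -0.115), with residuals of 2 mm or less. The triangulated tab edge is at z≈0.185 and lies over the hinge as predicted, so the door angle is about 0. Next I'll check IK for the hooking path with closed fingers and the jaw axis along analyser y, then move.

```bash
cat >> h.py <<'E'
TH=-0.1218; T0=np.array([0.638,-0.115])
def w(x,y,z): 
    c,s=np.cos(TH),np.sin(TH); return np.array([T0[0]+c*x-s*y,T0[1]+s*x+c*y,z])
def quat(sg):
    X=sg*np.array([-np.sin(TH),np.cos(TH),0]); Z=np.array([0,0,-1.]); return R.from_matrix(np.c_[X,np.cross(Z,X),Z]).as_quat()
def hook(a,over=0):
    s=.122+.014*np.sin(a); n=.004-over
    return w(-.056-s*np.sin(a)+n*np.cos(a)+.010,0,.04+s*np.cos(a)+n*np.sin(a))
E
python3 - <<'E'
from h import *
for sg in (1,-1):
    print(sg)
    for p in [w(-.030,0,.26),w(-.030,0,.166),hook(.7),hook(1.5),w(0,.07,.087),w(0,.07,.22)]:
        q=manip.solve_ik(p,quat(sg)); print(p.round(3),None if q is None else np.round(q,2))
E
```

```text
1
[ 0.608 -0.111  0.26 ] [ 0.86  0.6  -1.06  1.58  0.54  1.28  1.17]
[ 0.608 -0.111  0.166] [ 0.83  0.7  -1.01  1.68  0.64  1.14  1.09]
[ 0.512 -0.1    0.143] [ 0.93  0.55 -1.01  1.94  0.57  0.97  1.1 ]
[ 0.458 -0.093  0.054] [ 0.88  0.6  -0.89  2.11  0.69  0.76  0.98]
[ 0.647 -0.046  0.087] [ 0.69  0.87 -1.    1.65  0.81  1.1   0.9 ]
[ 0.647 -0.046  0.22 ] [ 0.71  0.7  -1.06  1.55  0.63  1.26  1.01]
-1
[ 0.608 -0.111  0.26 ] [ 0.59  0.45 -0.61  1.59  0.27  1.19 -1.77]
[ 0.608 -0.111  0.166] [ 0.54  0.53 -0.54  1.69  0.31  1.01 -1.8 ]
[ 0.512 -0.1    0.143] [ 0.64  0.41 -0.6   1.94  0.3   0.88 -1.81]
[ 0.458 -0.093  0.054] [ 0.58  0.47 -0.52  2.12  0.39  0.64 -1.9 ]
[ 0.647 -0.046  0.087] [ 0.38  0.67 -0.49  1.66  0.38  0.91 -1.95]
[ 0.647 -0.046  0.22 ] [ 0.46  0.54 -0.62  1.56  0.33  1.15 -1.92]
```

```bash
python3 - <<'E'
from h import *
q=quat(1)
effector.close(f_grip=20)
p=manip.current_tool_pos(); manip.servo_line([p[0],p[1],.32],vel=.25)
manip.move_pose(w(-.025,0,.28),q)
snap('wrist','w1'); print(viewer.get_calibration('wrist'))
print(manip.current_clock(),manip.current_tool_pos(),manip.current_force())
snap('scene','s1')
E
```

```text
{'vfov': 69.73000799125786, 'cx': 282.51924123792855, 'cy': 209.4152392370518, 'dist_coeffs': array([-0.05967804,  0.        ,  0.        ,  0.        ,  0.        ]), 'eye': array([ 0.54372119, -0.10406194,  0.43763938]), 'attitude': array([0.7431759 , 0.6558836 , 0.08716615, 0.09954066])}
4.2667 [ 0.61303492 -0.11354999  0.27978949] [ 0.48285806 -0.26866507  0.24253512]
```

View pics/w1.png

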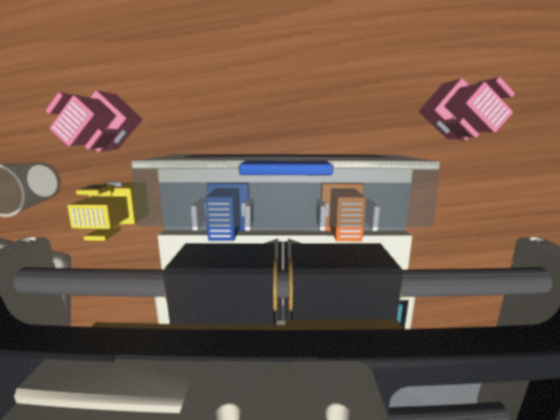

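View pics/s1.png

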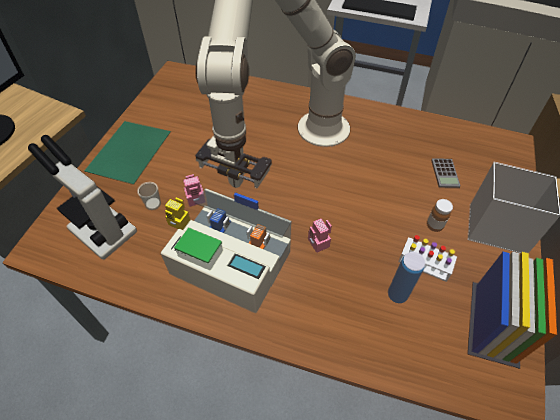

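The wrist view is aligned with the analyser: tab at (240–332, 163–175), orange catches at (323,214) and (376,217), neck top centred near (350,213). I'll check these against the model pose.

```bash
python3 - <<'E'
from h import *
def inv(p):
    d=p[:,:2]-T0; c,s=np.cos(TH),np.sin(TH); return np.c_[d@[c,s],d@[-s,c],p[:,2]]
print('tab',inv(plane('wrist',[(240,169),(332,169),(286,163),(286,175)],.185)).round(4))
print('neck',inv(plane('wrist',[(336,240),(363,240),(208,238),(236,238)],.13)).round(4))
print('deck',inv(plane('wrist',[(160,234),(411,234)],.095)).round(4))
E
```

```text
tab [[-0.0615 -0.0365  0.185 ]
 [-0.0613  0.0408  0.185 ]
 [-0.0664  0.0021  0.185 ]
 [-0.0563  0.0021  0.185 ]]
neck [[ 0.0235  0.0572  0.13  ]
 [ 0.0236  0.0869  0.13  ]
 [ 0.0209 -0.0824  0.13  ]
 [ 0.0209 -0.0517  0.13  ]]
deck [[ 0.0289 -0.1504  0.095 ]
 [ 0.0297  0.1555  0.095 ]]
```

Consistent to about 2 mm: the wrist camera suggests +2 mm in y, so I'm shifting the origin by 1.5 mm. Pulling the door down now.

```bash
sed -i 's/T0=np.array.*/T0=np.array([0.637,-0.1135])/' h.py; python3 - <<'E'
from h import *
manip.servo_line(w(-.028,0,.175),vel=.15)
manip.servo_line(w(-.028,0,.165),vel=.05); print(manip.current_force().round(1))
for a in [.05,.25,.5,.75,1.0,1.25]:
    manip.servo_line(hook(a),vel=.1); print(a,manip.current_tool_pos().round(3),manip.current_force().round(1),round(manip.current_clock(),2))
snap('scene','s2');snap('wrist','w2')
E
```

```text
[0.  0.3 0.9]
0.05 [ 0.589 -0.108  0.163] [-0.2 -0.5  1.5] 5.87
0.25 [ 0.565 -0.105  0.163] [-0.2  0.6  0.2] 6.27
0.5 [ 0.534 -0.101  0.155] [-0.7 -0.9 -0.2] 6.73
0.75 [ 0.505 -0.097  0.139] [-0.8  0.4 -0.1] 7.21
1.0 [ 0.482 -0.095  0.116] [-0.5 -0.   0.9] 7.69
1.25 [ 0.465 -0.092  0.087] [-0.2 -0.  -0. ] 8.18
```

View pics/s2.png

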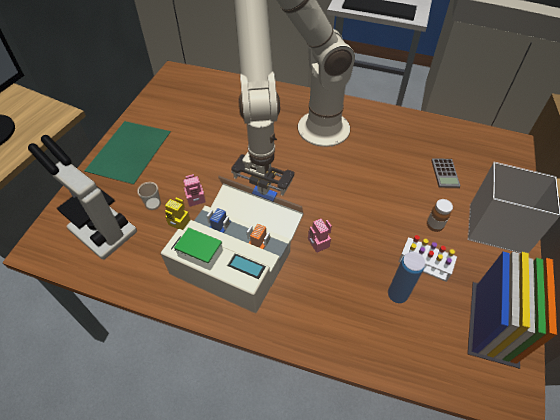

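View pics/w2.png

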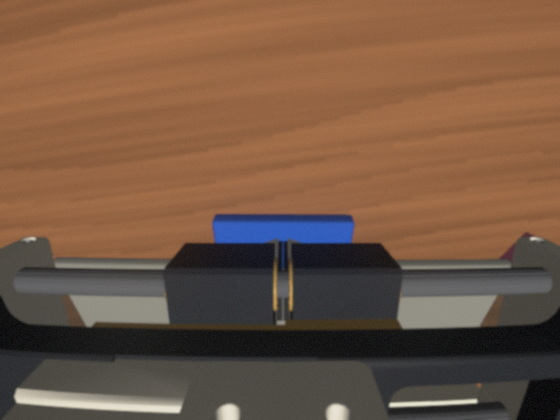

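The door is following, now at about 1.2 rad, and the tab sits under the finger tips at (283,230). I'll press it to the stop.

```bash
python3 - <<'E'
from h import *
for a,o in [(1.4,0),(1.5,0),(1.5,.004),(1.5,.007)]:
    manip.servo_line(hook(a,o),vel=.06); print(a,o,hook(a,o)[2].round(4),manip.current_tool_pos().round(4),manip.current_force().round(1),round(manip.current_clock(),2))
    if np.abs(manip.current_force()[2])>20: break
E
```

```text
1.4 0 0.067 [ 0.4586 -0.0916  0.0666] [1.  0.2 0.3] 8.77
1.5 0 0.0536 [ 0.4577 -0.0915  0.0536] [ 1.7 -0.7  3.9] 9.14
1.5 0.004 0.0496 [ 0.4579 -0.0916  0.0527] [-12.3  -0.5  48.9] 9.39
```

The 49 N reaction at TCP z 0.0527 shows the stop is reached, where the model predicted. I'll go straight up, open and look at the orange cassette.

```bash
python3 - <<'E'
from h import *
p=manip.current_tool_pos()
manip.servo_line([p[0],p[1],.25],vel=.2)
effector.open_jaws()
snap('scene','s3')
manip.servo_line(w(-.06,.07,.26),vel=.2)
manip.sleep(.2)
print(viewer.get_calibration('wrist')); snap('wrist','w3'); snap('top','t3'); print(manip.current_clock(),manip.current_tool_pos())
im=cv2.imread('pics/s3.png')[170:310,150:310]
cv2.imwrite('pics/s3c.png',cv2.resize(im,None,fx=4,fy=4,interpolation=cv2.INTER_CUBIC))
E
```

```text
{'vfov': 69.73000799125786, 'cx': 282.51924123792855, 'cy': 209.4152392370518, 'dist_coeffs': array([-0.05967804,  0.        ,  0.        ,  0.        ,  0.        ]), 'eye': array([ 0.51586693, -0.02836986,  0.41789472]), 'attitude': array([0.74268824, 0.65642299, 0.08706615, 0.09971226])}
13.2 [ 0.58549268 -0.03759213  0.26015166]
```

View pics/s3c.png

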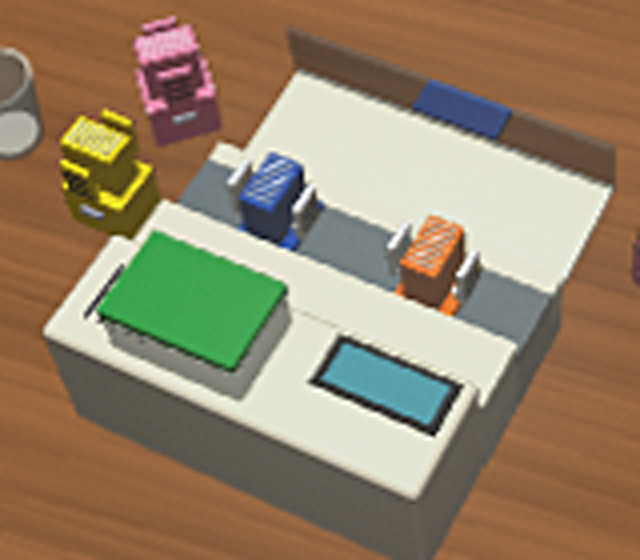

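View pics/w3.png

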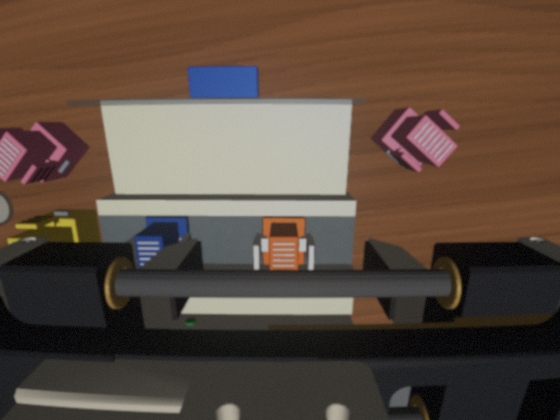

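The door is flat, with the tab at (224,82) in the wrist view. The orange body is centred near u=284 and its catches are at (256,257) and (311,257). I'll locate it by colour mask.

```bash
python3 - <<'E'
from h import *
def inv(p):
    d=p[:,:2]-T0; c,s=np.cos(TH),np.sin(TH); return np.c_[d@[c,s],d@[-s,c],p[:,2]]
im=cv2.imread('pics/w3.png'); hsv=cv2.cvtColor(im,cv2.COLOR_BGR2HSV)
m=cv2.inRange(hsv,(5,170,110),(16,255,255)); m[:,:240]=0;m[:,330:]=0;m[:205]=0;m[270:]=0
for r in range(214,270,4):
    x=np.where(m[r])[0]; print(r,(x.min(),x.max(),len(x)) if len(x) else None,end='; ')
ys=np.where(m[:,284])[0]; print(ys.min(),ys.max())
r=226;x=np.where(m[222:228].sum(0)>255*3)[0]; 
print('body',inv(plane('wrist',[(x.min()-.5,224.5),(x.max()+.5,224.5),(284,ys.min()-.5)],.08)).round(4))
g=hsv[255];print([(i,int(g[i,1]),int(g[i,2])) for i in list(range(248,275))+list(range(294,320))])
E
```

```text
214 None; 218 (np.int64(266), np.int64(271), 5); 222 (np.int64(264), np.int64(303), 16); 226 (np.int64(265), np.int64(303), 12); 230 (np.int64(264), np.int64(302), 11); 234 (np.int64(265), np.int64(302), 10); 238 (np.int64(270), np.int64(296), 27); 242 (np.int64(271), np.int64(296), 2); 246 (np.int64(270), np.int64(296), 5); 250 (np.int64(270), np.int64(296), 3); 254 (np.int64(264), np.int64(302), 14); 258 (np.int64(264), np.int64(302), 16); 262 (np.int64(264), np.int64(302), 17); 266 (np.int64(270), np.int64(297), 5); 219 240
body [[-0.0199  0.047   0.08  ]
 [-0.0199  0.0941  0.08  ]
 [-0.0273  0.0711  0.08  ]]
[(248, 21, 98), (249, 18, 100), (250, 18, 97), (251, 20, 100), (252, 9, 112), (253, 2, 136), (254, 1, 171), (255, 3, 184), (256, 3, 186), (257, 1, 180), (258, 13, 162), (259, 13, 116), (260, 16, 82), (261, 21, 84), (262, 93, 107), (263, 155, 146), (264, 178, 172), (265, 184, 177), (266, 182, 182), (267, 183, 177), (268, 181, 172), (269, 183, 160), (270, 178, 169), (271, 177, 177), (272, 138, 179), (273, 95, 179), (274, 75, 176), (294, 106, 181), (295, 153, 182), (296, 179, 175), (297, 180, 163), (298, 186, 156), (299, 176, 174), (300, 184, 177), (301, 180, 180), (302, 177, 176), (303, 165, 150), (304, 111, 106), (305, 22, 81), (306, 4, 71), (307, 22, 81), (308, 9, 113), (309, 3, 158), (310, 3, 180), (311, 3, 186), (312, 3, 181), (313, 3, 157), (314, 4, 118), (315, 11, 95), (316, 16, 97), (317, 18, 98), (318, 13, 98), (319, 21, 99)]
```

Orange centre is at y=70.5 mm and x≈+1 mm in the analyser frame. The width comes out at 47 mm against a given 50. Descending around the catches.

```bash
python3 - <<'E'
from h import *
X,Y=.001,.0705
manip.servo_line(w(X,Y,.24),ori=quat(1),vel=.15)
manip.servo_line(w(X,Y,.14),vel=.12); 
snap('wrist','w4'); snap('scene','s4')
print(manip.current_tool_pos().round(4),manip.current_force().round(1),manip.current_clock(),manip.current_finger_gap())
E
```

```text
[ 0.6473 -0.0435  0.1411] [ 0.6  0.4 -0.1] 14.8583 0.09191839722931247
```

View pics/w4.png

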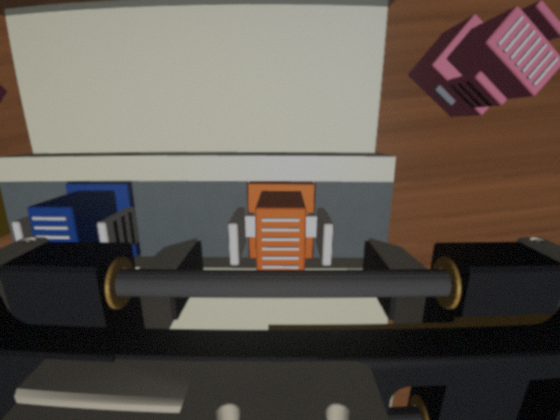

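The catches straddle u≈281 and the fingers are symmetric around 283, so any offset is about 1 mm. I'll quantify that, descend and close.

```bash
python3 - <<'E'
from h import *
def inv(p):
    d=p[:,:2]-T0; c,s=np.cos(TH),np.sin(TH); return np.c_[d@[c,s],d@[-s,c],p[:,2]]
im=cv2.imread('pics/w4.png'); hsv=cv2.cvtColor(im,cv2.COLOR_BGR2HSV)
for r in (246,252,258):
    x=[i for i in range(222,345) if hsv[r,i,1]<25 and hsv[r,i,2]>135]; L=[i for i in x if i<250];Rr=[i for i in x if i>310]
    print(r,L[0],L[-1],Rr[0],Rr[-1],inv(plane('wrist',[(L[0]-.5,r),(Rr[-1]+.5,r)],.124))[:,1].round(4))
m=cv2.inRange(hsv,(5,170,90),(16,255,255))
for r in (190,200,255): 
    x=np.where(m[r,240:330])[0]+240; print(r,x.min(),x.max(),inv(plane('wrist',[(x.min()-.5,r),(x.max()+.5,r)],.08 if r<210 else .13))[:,1].round(4))
E
```

```text
246 229 237 323 331 [0.0376 0.1019]
252 230 237 323 331 [0.0381 0.1021]
258 230 237 323 330 [0.0379 0.1016]
190 253 305 [0.0491 0.0883]
200 249 312 [0.0459 0.0937]
255 250 311 [0.0513 0.0889]
```

The catches span 64 mm as specified, centred at y=69.9 mm. Using 0.070.

```bash
python3 - <<'E'
from h import *
X,Y=.001,.070
manip.servo_line(w(X,Y,.088),vel=.08)
print(manip.current_tool_pos().round(4),manip.current_force().round(1))
effector.close(f_grip=35); manip.sleep(.4)
print(manip.current_force().round(1),manip.current_finger_gap(),manip.current_clock())
snap('scene','s5'); snap('wrist','w5')
E
```

```text
[ 0.6467 -0.0439  0.0882] [ 0.3 -0.3 -0. ]
[-1.1 -0.9  4.7] 0.04598860937776713 16.85
```

View pics/w5.png

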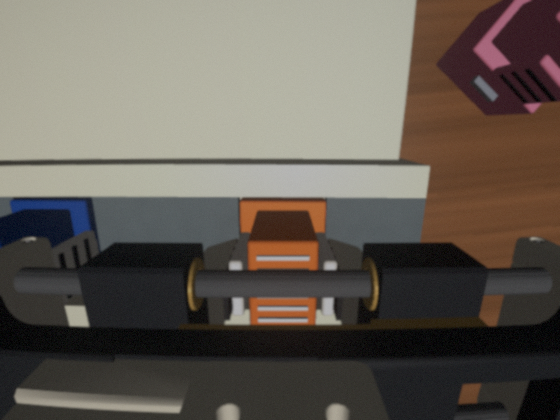

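The gap is 46 mm (48 nominal when fully squeezed), so both catches are in and the fingers sit on the pads. Lifting straight up.

```bash
python3 - <<'E'
from h import *
p=manip.current_tool_pos()
for dz in (.01,.03,.06,.10,.13):
    manip.servo_line([p[0],p[1],p[2]+dz],vel=.06); print(dz,manip.current_tool_pos().round(4),manip.current_force().round(1),round(manip.current_finger_gap(),4),round(manip.current_clock(),2))
manip.sleep(.5)
snap('scene','s6'); snap('wrist','w6'); snap('top','t6')
im=cv2.imread('pics/s6.png')[110:310,150:350]
cv2.imwrite('pics/s6c.png',cv2.resize(im,None,fx=3,fy=3,interpolation=cv2.INTER_CUBIC))
E
```

```text
0.01 [ 0.6467 -0.0442  0.0987] [ 0.5 -0.2 -1.8] 0.0462 17.27
0.03 [ 0.6469 -0.0443  0.1191] [-0.4  0.7 -2.5] 0.0458 17.76
0.06 [ 0.6468 -0.0444  0.1487] [ 0.3  0.  -1.6] 0.0461 18.41
0.1 [ 0.6465 -0.0445  0.1883] [ 0.7 -0.6 -2.1] 0.0461 19.23
0.13 [ 0.6468 -0.0445  0.2187] [ 0.3 -0.3 -2.1] 0.0457 19.88
```

View pics/s6c.png

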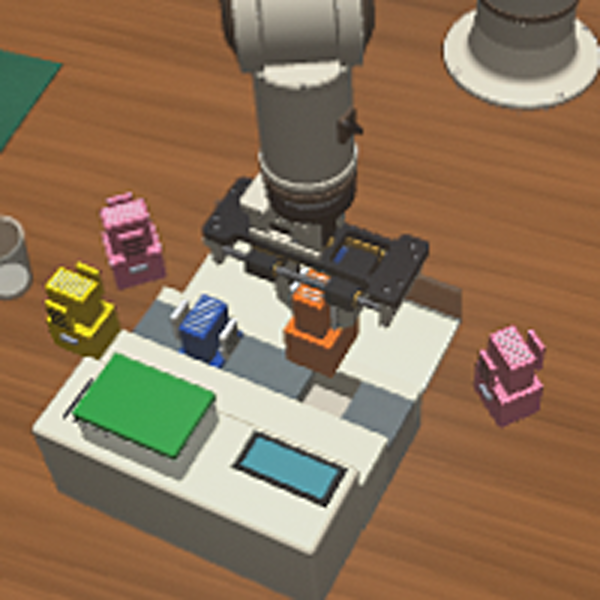

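View pics/w6.png

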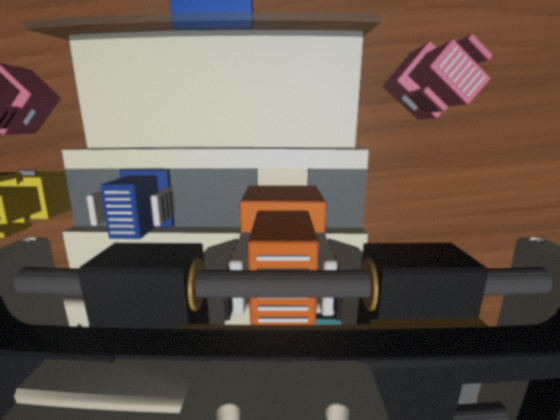

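The cassette is lifted: its underside is about 160 mm up and the empty bay is visible at (283,178) in the wrist view. The neck stripes are in the same pixels as at the pinch (rows 259 and 308), so there was no slip or tilt. Blue is seated and the door is flat. One last check, then I'll hand in.

```bash
python3 - <<'E'
from h import *
a,b=cv2.imread('pics/top0.png'),cv2.imread('pics/t6.png')
for n,(x0,y0,x1,y1) in dict(left=(90,150,180,300),beaker=(425,190,470,230),tip=(330,115,378,155)).items():
    print(n,cv2.absdiff(a,b)[y0:y1,x0:x1].mean().round(2))
print(manip.current_tool_pos().round(4),manip.current_force().round(1),manip.current_finger_gap(),np.abs(manip.current_joint_velocities()).max(),manip.current_clock())
manip.hand_in()
E
```

```text
left 7.65
beaker 7.96
tip 39.37
[ 0.6468 -0.0443  0.2185] [-0.9 -0.5 -2.7] 0.04596260061200498 0.0014004807648534399 20.525
the job is handed in; nothing more can be done
```

```bash
python3 - <<'E'
import cv2,numpy as np
for n in ('scene0','s6'):
    h=cv2.cvtColor(cv2.imread(f'pics/{n}.png'),cv2.COLOR_BGR2HSV)[220:280,160:240]
    y,x=np.where(cv2.inRange(h,(50,120,60),(75,255,255))); print(n,x.mean()+160,y.mean()+220,len(x))
E
```

```text
scene0 197.70264317180616 244.61894273127754 908
s6 197.68026460859977 244.62403528114663 907
```

The job is done and handed in at about 20.5 s of the 51 s allowed; no verdict is reported. I hooked the blue tab from behind with the closed fingers and pulled the door down to its stop. Then I pinched the orange cassette by both catches at 35 N and lifted it straight up 130 mm, and I'm still holding it there.

**Last checks**
- **Catches:** the finger gap is a steady 46 mm, against 48 mm for fully squeezed.
- **Hold:** there is a 2–3 N downward load, joint speeds are about 0, and the neck stripes show no slip or tilt since the pinch.
- **Height:** the underside is about 160 mm above the table, or 85 mm above the rim.
- **Door and blue cassette:** the pictures show the door flat and the blue cassette seated. When I pressed the door to its stop, the peak force on the fingers was 49 N.
- **Other things on the bench:** the beaker and the left side (spray can, tube rack and jar) differed only slightly between the first and last top pictures.

**Checks that disagreed**
- **Tip box:** its patch differed strongly in the top view, most likely because the arm covered it. In the scene view its green lid had moved less than 0.1 px, so it was not disturbed.
- **Position estimates:** the camera views of the analyser differed by about 2 mm in y, and one scene-camera fit was off by up to 8 mm. I used the top and wrist views, and re-measured the catches before pinching (64 mm across, as specified).

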